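# Clamp a bottle and open its push-and-turn safety cap

### The job

This blue cleaner bottle came in with the household lots and has to be looked over before it is sold. Clamp it in the opening jig by pressing the red lever down until it locks and stays down by itself; then push the white safety cap down, twist it anticlockwise while it is pushed down until it is free, and lift it straight off. Finish while holding the cap, still and level, about 6 cm clear above the middle of the open mouth, with the bottle left standing in the locked clamp and everything else on the table left where it is.

Things in the scene. Friction and masses are not known exactly. Their poses are not given: they have to be found in the camera images.
- jig: Jig screwed to the table: plywood board 285 x 120 x 18, wooden vee block (75 high) at its +x end, steel toggle clamp near its -x end. Origin on the table top; x runs from clamp to bottle, z up; the board spans x -120 to 165. The clamped bottle stands on the board at x 102, y 0. The lever's pivot lies along y at x -45, z 66; the lever points to -x and up, away from the bottle. All in mm.
- clamp_lever (a joint): Red-sleeved clamp lever, 128 mm long, in rad: 0 = open (rising 0.97 rad above level), 1.0 = against its stop (level). Pressing it at 90 mm from the pivot takes 5 to 10 N; it springs back if let go before 0.75; past 0.85 the over-centre linkage pulls it to its stop and keeps it there. It drives a sprung rubber pad 16 mm forward on to the bottle.
- lever_press (a point): Middle of the upper face of the lever's red sleeve (22 wide, 16 thick, from 45 to 128 mm out), 90 mm from the pivot. It moves with the lever: open, 145 mm above the table; locked, 71 mm above it and 46 mm further out (jig -x).
- mouth (a point): Centre of the bottle's round mouth, at the top of its neck and on its axis, 156 mm above its underside; z up along the axis. Three lugs round the neck (27 mm across) hold the cap.
- cap_center (a point): Centre, half-way up, of the white ribbed safety cap with a red ring on top: round, 44 mm across, 32 high, 35 g; z up its axis. Seated it lies 5.5 mm below the mouth's centre, 168 mm above the table. The bottle's neck leaves 15 mm free below the cap's lower rim, then the shoulder begins.
- cap: The same cap, origin at the centre of its lower rim. A spring liner pushes it up: 6 N starts it down, 12 N takes it 4.5 mm down, it stops at 5.8. Unless it is 3.5 mm or more down a tooth blocks the turn. Held down it turns anticlockwise (from above) and is free at 40 to 75 degrees (aim at 57; then comes a stop); then it lifts straight off. It does not turn clockwise.
- bottle: Blue plastic cleaner bottle, white and orange label; origin at the centre of its underside, z up its axis. 68 mm across, straight to 100 high, then a shoulder up to the neck at 119; 0.3 to 0.6 kg. It stands loose in the jig until clamped; clamping shifts it up to 4 mm to the vee.
- mug: blue ceramic mug, 80 across, 92 high, standing beside the jig (mm); origin under its centre. A bystander: leave it alone.
- ticket_roll: roll of pink lot tickets lying flat, 76 across, 45 high, beside the jig (mm); origin under its centre. A bystander: leave it alone.
- amber_bottle: amber glass bottle with a plain black cap, 60 across, 145 high (mm); origin under its centre. A bystander: leave it alone.
- jar: clear glass jar with a green lid, 72 across, 95 high (mm); origin under its centre. A bystander: leave it alone.
- tin: food tin, 68 across, 105 high (mm); origin under its centre. A bystander: leave it alone.
- casserole: white lidded ceramic casserole, 180 across, 220 over its two handles, 125 high (mm); origin under its centre. A bystander: leave it alone.
- spoon: wooden spoon, 260 long, lying flat (mm); origin under its centre. A bystander: leave it alone.
There are look-alikes about, which are no part of the job. What is meant by the cap is not brown, and is the smaller of those in its own colour.

How it is judged:
By the outcome, as a careful person would: the job done as asked, in the order asked, and still so for the second after the job is handed in, while the arm keeps its last pose, push and grip.
It also fails if it takes over 51 s, if anything falls off the work surface, if the arm or the gripper's body presses on something with over 40 N, if the wrist force passes 120 N, or if a joint passes its speed limit or range.

### The arm

A 6-joint arm with a two-finger parallel gripper is mounted at the origin on the work surface. World frame = base frame: x ahead of the robot, y to its left, z up, the work surface at z = 0. Lengths are in m, angles in degrees, forces in N, time in s.
With the tool pointing down it reaches from about 0.15 to 0.775 m from the base axis. Payload 6.1 kg.
Tool frame: the origin (TCP) lies midway between the tips of the shut fingers; the grasp point (between the pads) lies behind it (robot.grip_depth is the x of the grasp point in the tool frame, in m); x points along the fingers, y is the direction in which the jaws open and shut, and the axes are right-handed (so a half turn about x gives the same grasp; the last joint's range is limited). The gripper opens to 85 mm and grips with 20 to 120 N. Pads are 22 mm wide; open, the fingers measure 114 mm over their backs; the gripper's body (76 mm by 85 mm) begins 54 mm behind the grasp point. The pads swing forward as they close: fully open they stand 13 mm farther back than shut.
Start: joints at [-67.666, 7.208, -2.269, 80.523, 0, 90], TCP at [0.199, -0.486, 0.231] pointing down, gripper open.
Joint ranges: [-155.77, 155.77], [-54.66, 111.73], [-72.52, 77.12], [-102.08, 115.82], [-83.92, 84.16], [-180, 180]. Speed limits (degrees/s): [136.94, 136.94, 172.46, 180, 180, 180].

### API

Orientations are given as a 3x3 rotation matrix whose columns are the frame's x, y, z axes.
In Python, from rig import robot gives the robot as it stands. The module is installed in compiled form; this text tells all that it offers.
- The arm moves only by the tool servo_tool, never from a script. Its arguments are lists of equal length, an entry for each row: "xyz": the shift along the world's x, y, z in cm, a list of three; "rotation": the turn, a rotation vector about the world's x, y, z in rad, a list of three. In form: {"xyz": [[x, y, z], ...], "rotation": [[wx, wy, wz], ...]}. A call has exactly 10 rows; each row is the pose to reach, as a shift and turn from the pose measured when the call began; what a row does not reach only later rows make up. A row lasts 1/12 s, in which the tool goes at most 41.7 mm and 7.16 degrees, less where a joint would pass 70% of its speed; a pose out of reach is approached as far as the arm can. A call with a gripper value outside its range is refused whole. "fingers" is the gripper command: -1 is shut, 1 is fully open, values between are in proportion, set as the call begins (left out, the last holds). The fingers move at their own pace and stop on an object; "squeeze" is the grip in N (left out, the last holds). Time passes only in rows, so rows that repeat a pose let the fingers close, or fill a call up. It gives the time, the measured TCP pose, the force and the opening at its end, in the units of the state.
- robot.read_state(): the state, without advancing time (a new reading comes with each control period).
- robot.grab_frame(name): name is "scene" or "side" or "wrist"; returns the picture (384x512x3 uint8, red, green, blue); there is no depth.
- robot.calibration(name): a dict with "camera_matrix" (3x3 intrinsics, pixels), "origin" and "attitude" of the camera in the world. Camera axes: x right, y down, z forward; pixel columns grow to the right and rows downward; lengths in m; the calibration is good to about 2 mm. A picture is of the moment at which its call begins: read the wrist's pose just before it. calibration takes no time and is no camera call; for the wrist camera it gives the pose at the moment of the call.
- robot.job_done(): hands the job in, once; it reports no verdict.
Trained networks look in the newest picture that a camera, given by its name, has taken for a name from the list of things; names that differ only in an ending like _2 or _b are one class to them, and where a whole thing is asked for, a point or a joint stands for the part that bears it (a point fixed in the world has none). Each returns a list of dicts, best first, with "p" (0 to 1); they miss things now and then, are a little off and sometimes report something else, mostly with a low value. They report only what shows in the picture. A call takes as long as a camera call. They do not tell look-alikes from the thing itself.
- robot.search_frame(camera, target): "location" ([x, y, z] in m, in world coordinates, good to about 4 mm: the middle of the surface that is visible of it).
- robot.cut_out(camera, target): "mask" (384x512 bool, what is visible of it).
The state is a dict: "t": time; "q": joint angles; "qvel": joint speeds; "effort": joint torques, N m; "tool_pos": TCP position; "tool_rot": TCP orientation; "ft_force": force on the tool from outside, world axes, zero at the start; "wrist_torque": the same for the moment, N m; "grip_width": finger opening in m.
Only numpy, scipy, OpenCV 4.12 (cv2) and the standard library are available. Lean on these libraries where they do the work, as an engineer would, in place of code of your own. Each camera call takes 0.05 s, during which the arm holds its last target.

## Working session

There is one attempt and no reset: what is moved stays moved. The work goes in short steps, Python scripts to look and compute and a tool call to move; the robot and the scene stay as the last step left them, time stands still between calls to the robot, and variables do not carry over. Pictures are saved under pics/ and viewed, and the job is handed in when it is done.

Besides the shell and the picture viewer there is one more tool, called after ">>>" as name(argument=value, ...) on one line, values as JSON. servo_tool: Moves the arm, as the interface text tells. Its arguments: {"type":"object","properties":{"xyz":{"type":"array","items":{"type":"array","items":{"type":"number"}}},"rotation":{"type":"array","items":{"type":"array","items":{"type":"number"}}},"fingers":{"type":"number"},"squeeze":{"type":"number"}},"required":["xyz","rotation"]}

```bash
mkdir -p pics
python3 - <<'E'
from rig import robot
import cv2, numpy as np
s=robot.read_state(); print({k:np.round(v,3).tolist() for k,v in s.items()}, robot.grip_depth)
for c in ["scene","side"]:
    im=robot.grab_frame(c); cv2.imwrite(f"pics/{c}0.png",im[:,:,::-1])
    k=robot.calibration(c); print(c,{a:np.round(b,4).tolist() for a,b in k.items()})
    for t in ["jig","clamp_lever","lever_press","cap","cap_center","bottle","mouth"]:
        print(c,t,[(np.round(d["location"],4).tolist(),round(d["p"],2)) for d in robot.search_frame(c,t)])
E
```

```text
{'t': 0.0, 'q': [-67.667, 7.239, -2.328, 80.524, 0.001, 90.0], 'qvel': [0.072, 0.02, -0.015, -0.004, -0.031, -0.087], 'effort': [-0.001, -43.591, 35.293, 0.017, -0.0, 0.0], 'tool_pos': [0.199, -0.485, 0.231], 'tool_rot': [[-0.001, 0.38, -0.925], [0.001, -0.925, -0.38], [-1.0, -0.002, -0.0]], 'ft_force': [-0.278, -0.522, -0.409], 'wrist_torque': [0.017, 0.023, -0.016], 'grip_width': 0.085} -0.0187
scene {'camera_matrix': [[415.0433, 0.0, 252.0883], [0.0, 415.0433, 193.239], [0.0, 0.0, 1.0]], 'origin': [1.3088, 0.158, 1.2651], 'attitude': [[-0.2043, 0.8185, -0.5369], [0.9788, 0.1646, -0.1216], [-0.0112, -0.5504, -0.8348]]}
scene jig [([0.59, 0.063, 0.0185], 0.8)]
scene clamp_lever [([0.5228, -0.0097, 0.1277], 0.69), ([0.4873, 0.4627, 0.0107], 0.19)]
scene lever_press [([0.5205, -0.0155, 0.1245], 0.72), ([0.4939, 0.3623, 0.0823], 0.32), ([0.4876, -0.4274, 0.0867], 0.16)]
scene cap [([0.7268, 0.2982, 0.0451], 0.72), ([0.5221, -0.0149, 0.1255], 0.68), ([0.487, -0.4231, 0.0861], 0.67), ([0.7678, 0.207, 0.0321], 0.56), ([0.629, 0.1378, 0.1856], 0.53)]
scene cap_center [([0.7687, 0.203, 0.03
[... 240 characters left out ...]
 0.0, 252.6128], [0.0, 419.7318, 190.801], [0.0, 0.0, 1.0]], 'origin': [0.3401, 0.8161, 1.0249], 'attitude': [[-0.9526, -0.2229, 0.2069], [-0.3041, 0.6922, -0.6545], [0.0027, -0.6864, -0.7272]]}
side jig [([0.5596, 0.0896, 0.0244], 0.94), ([0.4468, 0.4625, 0.013], 0.48)]
side clamp_lever [([0.5172, -0.0081, 0.1263], 0.79)]
side lever_press [([0.5203, -0.0106, 0.1275], 0.72)]
side cap [([0.7112, 0.3114, 0.0476], 0.65), ([0.6164, 0.1474, 0.1834], 0.59), ([0.7583, 0.2169, 0.0294], 0.48)]
side cap_center [([0.7059, 0.3112, 0.0512], 0.88), ([0.6157, 0.1446, 0.1855], 0.71), ([0.7576, 0.2113, 0.029], 0.56)]
side bottle [([0.6024, 0.1514, 0.1205], 0.96)]
side mouth [([0.6041, 0.1563, 0.1215], 0.81)]
```

View pics/scene0.png

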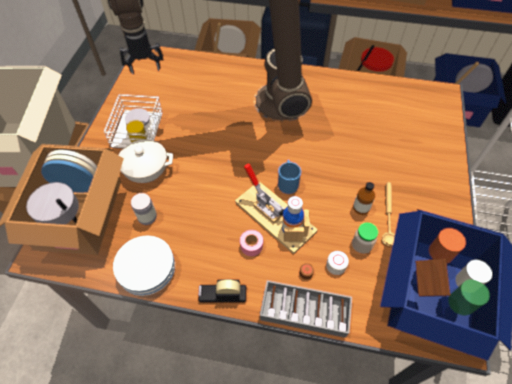

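View pics/side0.png

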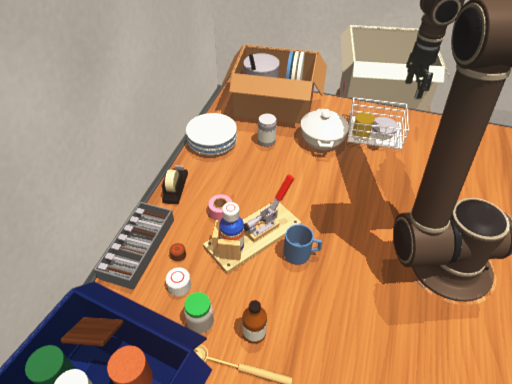

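Run:
```python
import cv2
a=cv2.imread("pics/scene0.png"); b=cv2.imread("pics/side0.png")
cv2.imwrite("pics/sz.png",cv2.resize(a[155:255,225:325],None,fx=6,fy=6,interpolation=cv2.INTER_CUBIC))
cv2.imwrite("pics/dz.png",cv2.resize(b[165:275,195:305],None,fx=5.4,fy=5.4,interpolation=cv2.INTER_CUBIC))
```

```text
(no output)
```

View pics/sz.png

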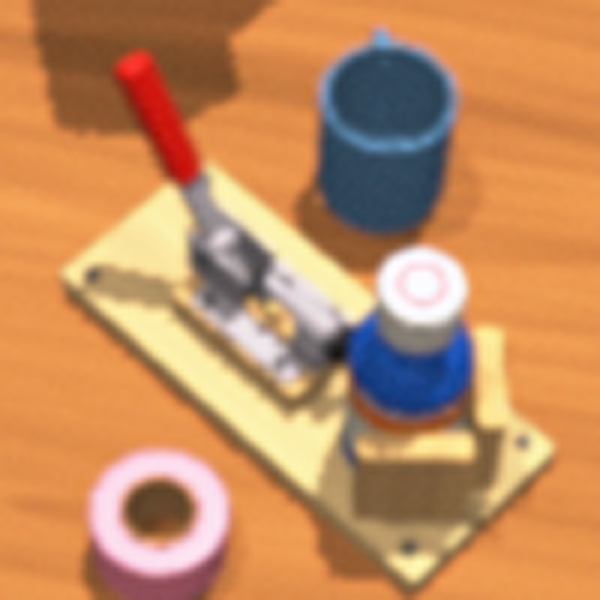

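View pics/dz.png

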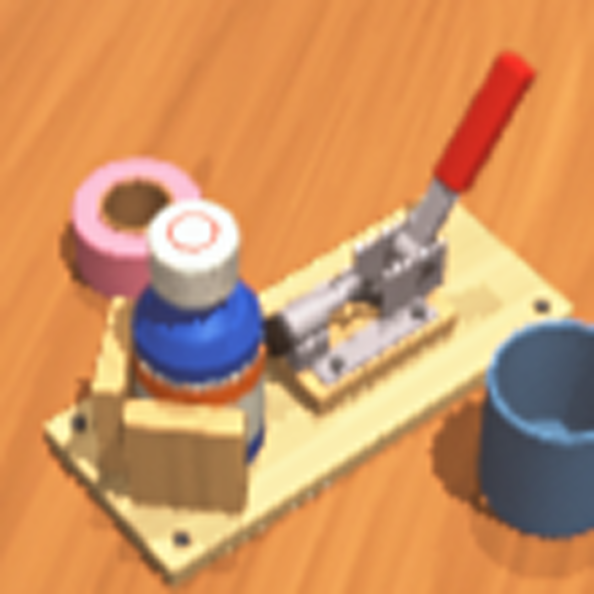

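```bash
cat > h.py <<'E'
import numpy as np, json
from scipy.optimize import least_squares
from rig import robot
def proj(c,P):
    k=robot.calibration(c); p=np.array(k["attitude"]).T@(np.asarray(P)-k["origin"]); p=np.array(k["camera_matrix"])@p; return p[:2]/p[2]
def tri(obs,x0=(0.6,0.1,0.1)):
    r=least_squares(lambda P:np.concatenate([proj(c,P)-np.array(u) for c,u in obs]),x0); return r.x,np.round(r.fun,2)
def onz(c,u,z):
    k=robot.calibration(c); d=np.array(k["attitude"])@np.linalg.inv(k["camera_matrix"])@np.array([*u,1]); o=np.array(k["origin"]); return o+d*(z-o[2])/d[2]
E
python3 - <<'E'
from h import *
S=lambda x,y:((x+.5)/6-.5+225,(y+.5)/6-.5+155)
D=lambda x,y:((x+.5)/5.4-.5+195,(y+.5)/5.4-.5+165)
print("cap top",tri([("scene",S(422,284)),("side",D(193,232))]))
print(onz("scene",S(422,284),.184),onz("side",D(193,232),.184))
print("lever tip",tri([("scene",S(135,60)),("side",D(517,65))]))
pts=[("scene",S(65,272),(-120,-60)),("scene",S(207,162),(-120,60)),("scene",S(410,580),(165,-60)),("scene",S(552,447),(165,60)),
("side",D(572,305),(-120,60)),("side",D(47,425),(165,-60)),("side",D(175,572),(165,60))]
def W(p,a,z):
    x,y,t=p; c,s=np.cos(t),np.sin(t); a=np.array(a)/1000; return [x+c*a[0]-s*a[1],y+s*a[0]+c*a[1],z]
f=lambda p:np.concatenate([proj(c,W(p,a,.018))-np.array(u) for c,u,a in pts])
r=least_squares(f,[.57,.06,.95]); p=r.x; print(p,np.degrees(p[2]),np.round(r.fun,1))
for n,a,z in [("bottle",(102,0),.184),("press open",(-89,0),.145),("press locked",(-135,0),.071),("pivot",(-45,0),.066),("tip",(-45-128*.565,0),.066+.128*.825)]: print(n,np.round(W(p,a,z),4))
E
```

```text
cap top (array([0.61757839, 0.13554195, 0.18312883]), array([-0.15, -0.21, -0.18,  0.14]))
[0.61880649 0.13613991 0.184     ] [0.61701792 0.13562778 0.184     ]
lever tip (array([ 0.49651238, -0.04086813,  0.16982565]), array([ 0.03,  0.05,  0.03, -0.03]))
[0.56201902 0.05337821 0.98142254] 56.23136956451274 [-0.9 -0.4 -0.8 -1.5  0.7 -0.   0.9 -0.5  0.3  0.1 -1.  -0.3 -0.8 -0.2]
bottle [0.6187 0.1382 0.184 ]
press open [ 0.5125 -0.0206  0.145 ]
press locked [ 0.487  -0.0588  0.071 ]
pivot [0.537 0.016 0.066]
tip [ 0.4968 -0.0441  0.1716]
```

>>> servo_tool(xyz=[[2.2,3.3,0],[4.4,6.6,0],[6.6,9.9,0],[8.8,13.2,0],[11,16.5,0],[13.2,19.8,0],[15.4,23.1,0],[17.6,26.4,0],[19.8,29.7,0],[22,33,0]], rotation=[[0,0,0.1],[0,0,0.2],[0,0,0.3],[0,0,0.4],[0,0,0.5],[0,0,0.59],[0,0,0.59],[0,0,0.59],[0,0,0.59],[0,0,0.59]], fingers=-1, squeeze=60)

```text
t: 1.63
tool_pos: [0.4202, -0.1538, 0.2316]
tool_rot: [[0.001, 0.83, -0.557], [-0.0, -0.557, -0.83], [-1.0, 0.001, -0.0]]
ft_force: [0.6, -0.7, -0.1]
grip_width: -0.0005
```

>>> servo_tool(xyz=[[2,2.9,0],[4,5.8,0],[6,8.7,0],[8,11.6,0],[9.8,14.2,0],[9.8,14.2,-1],[9.8,14.2,-2.5],[9.8,14.2,-4],[9.8,14.2,-4.5],[9.8,14.2,-4.5]], rotation=[[0,0,0],[0,0,0],[0,0,0],[0,0,0],[0,0,0],[0,0,0],[0,0,0],[0,0,0],[0,0,0],[0,0,0]])

```text
t: 2.47
tool_pos: [0.5171, -0.012, 0.1852]
tool_rot: [[-0.002, 0.83, -0.557], [-0.0, -0.557, -0.83], [-1.0, -0.001, 0.001]]
ft_force: [0.2, -0.1, -0.4]
grip_width: 0.0
```

Run:
```python
from h import *
import cv2
s=robot.read_state(); print(s["t"],s["tool_pos"],s["ft_force"],s["q"])
a=robot.grab_frame("scene")[:,:,::-1]; b=robot.grab_frame("side")[:,:,::-1]; w=robot.grab_frame("wrist")[:,:,::-1]
o=np.hstack([cv2.resize(a[130:250,220:320],(400,480)),cv2.resize(b[150:270,200:300],(400,480))])
cv2.imwrite("pics/p1.png",o); cv2.imwrite("pics/w1.png",w)
```

```text
2.4667 [ 0.51711457 -0.01195494  0.18520394] [ 0.16551081 -0.08760595 -0.41677212] [-1.30845141e+00  6.67489658e+00 -8.64526558e+00  7.47942725e+01
 -2.78453417e-02  1.22564360e+02]
```

View pics/p1.png

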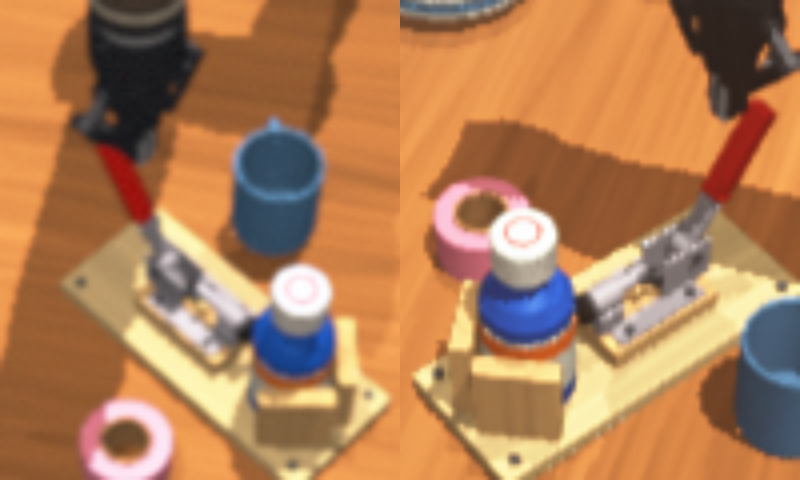

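View pics/w1.png

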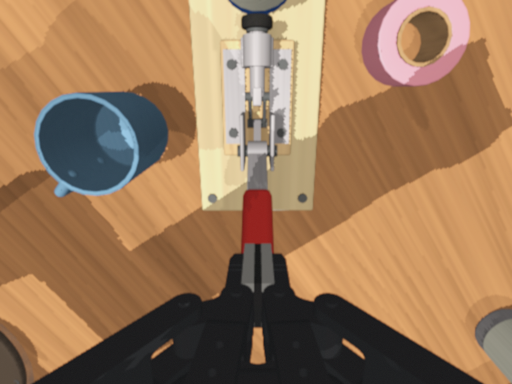

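>>> servo_tool(xyz=[[0,0,-2.5],[-0.05,-0.1,-3.8],[-0.5,-0.75,-4.6],[-1.0,-1.5,-5.3],[-1.45,-2.15,-6.2],[-1.8,-2.65,-6.9],[-2.05,-3.05,-7.7],[-2.3,-3.4,-8.5],[-2.45,-3.65,-9.35],[-2.6,-3.9,-10.0]], rotation=[[0,0,0],[0,0,0],[0,0,0],[0,0,0],[0,0,0],[0,0,0],[0,0,0],[0,0,0],[0,0,0],[0,0,0]])

```text
t: 3.45
tool_pos: [0.4923, -0.0519, 0.0879]
tool_rot: [[0.003, 0.83, -0.558], [-0.001, -0.558, -0.83], [-1.0, 0.003, -0.001]]
ft_force: [-0.1, -0.6, 0.0]
grip_width: 0.0004
```

>>> servo_tool(xyz=[[0,0,-0.3],[0,0,-0.6],[0,0,-0.9],[0,0,-1.2],[-0.1,-0.1,-1.4],[-0.1,-0.1,-1.5],[-0.1,-0.1,-1.6],[-0.1,-0.1,-1.7],[-0.1,-0.1,-1.7],[-0.1,-0.1,-1.7]], rotation=[[0,0,0],[0,0,0],[0,0,0],[0,0,0],[0,0,0],[0,0,0],[0,0,0],[0,0,0],[0,0,0],[0,0,0]])

```text
t: 4.28
tool_pos: [0.4914, -0.0529, 0.0717]
tool_rot: [[0.004, 0.83, -0.558], [-0.001, -0.558, -0.83], [-1.0, 0.004, -0.001]]
ft_force: [-2.4, -0.8, 4.8]
grip_width: -0.0002
```

Run:
```python
from h import *
import cv2
s=robot.read_state(); print(s["t"],s["tool_pos"],s["ft_force"],s["q"])
a=robot.grab_frame("scene")[:,:,::-1]; b=robot.grab_frame("side")[:,:,::-1]; w=robot.grab_frame("wrist")[:,:,::-1]
o=np.hstack([cv2.resize(a[130:250,220:320],(400,480)),cv2.resize(b[150:270,200:300],(400,480))])
cv2.imwrite("pics/p2.png",o); cv2.imwrite("pics/w2.png",w)
```

```text
4.2833 [ 0.49139064 -0.05286299  0.07167706] [-2.37075701 -0.82126087  4.77013935] [-6.11446919e+00  6.65457499e+00 -2.32484791e+01  5.98832349e+01
 -4.29865110e-02  1.17804846e+02]
```

View pics/p2.png

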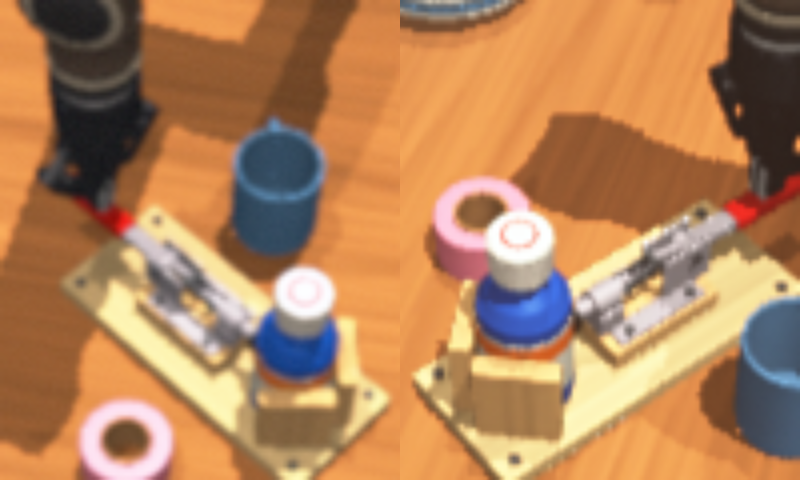

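View pics/w2.png

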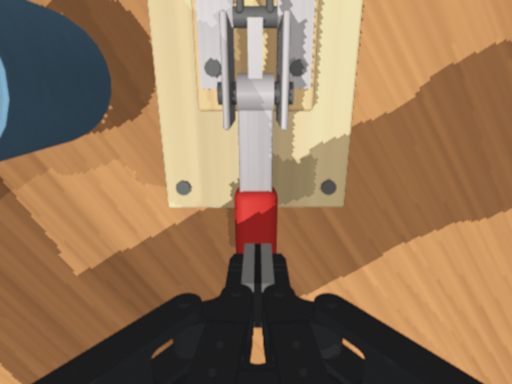

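>>> servo_tool(xyz=[[0,0,-0.2],[0,0,-0.3],[0,0,0.5],[0,0,3],[0,0,6],[0,0,9],[1.2,1.8,12],[2.7,4.0,14],[4.2,6.3,16],[5.0,7.5,17]], rotation=[[0,0,0],[0,0,0],[0,0,0],[0,0,0],[0,0,0],[0,0,0],[0,0,0],[0,0,0],[0,0,0],[0,0,0]])

```text
t: 5.27
tool_pos: [0.5434, 0.0241, 0.2445]
tool_rot: [[0.008, 0.83, -0.557], [-0.0, -0.557, -0.83], [-1.0, 0.007, -0.004]]
ft_force: [0.0, -1.5, 0.3]
grip_width: 0.0001
```

Run:
```python
from h import *
import cv2
s=robot.read_state(); print(s["t"],s["tool_pos"],s["ft_force"],s["q"])
a=robot.grab_frame("scene")[:,:,::-1]; b=robot.grab_frame("side")[:,:,::-1]; w=robot.grab_frame("wrist")[:,:,::-1]
cv2.imwrite("pics/s3.png",a);cv2.imwrite("pics/d3.png",b)
o=np.hstack([cv2.resize(a[155:255,225:305],(400,500),interpolation=2),cv2.resize(b[170:270,200:280],(400,500),interpolation=2)])
cv2.imwrite("pics/p3.png",o); cv2.imwrite("pics/w3.png",w)
np.save("w3.npy",{**robot.calibration("wrist")},allow_pickle=True)
```

```text
5.2667 [0.54338587 0.02406514 0.2445277 ] [ 0.00179312 -1.46054327  0.25385053] [ 2.55570954e+00  8.93627541e+00  1.39383507e+00  8.20078720e+01
 -3.66048054e-02  1.26415418e+02]
```

View pics/p3.png

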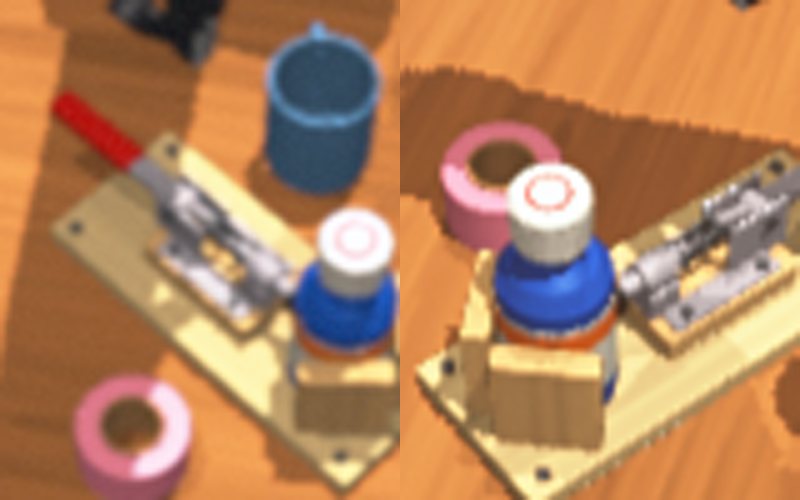

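View pics/w3.png

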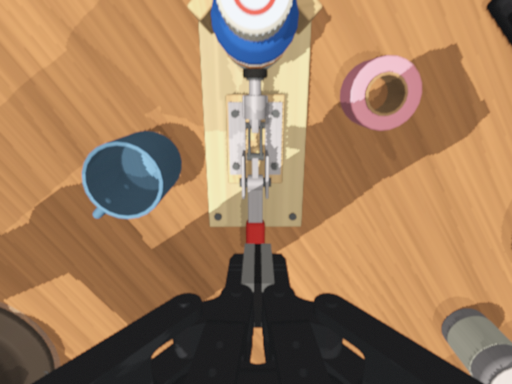

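Run:
```python
from h import *
u=("scene",(295.6,202.3)); v=("side",(229.4,207.9))
print(tri([u,v]),onz(*u,.184),onz(*v,.184))
k=np.load("w3.npy",allow_pickle=True).item(); print(k)
```

```text
(array([0.61920101, 0.13794842, 0.18392734]), array([-0.12, -0.17, -0.14,  0.11])) [0.61976999 0.13840178 0.184     ] [0.61896395 0.13752573 0.184     ]
{'camera_matrix': array([[309.76634193,   0.        , 257.34089301],
       [  0.        , 309.76634193, 195.02140278],
       [  0.        ,   0.        ,   1.        ]]), 'origin': array([0.58775333, 0.09337792, 0.38428249]), 'attitude': array([[ 0.83096905, -0.52762491, -0.17635869],
       [-0.55629224, -0.78498331, -0.27265389],
       [ 0.00542036,  0.32467391, -0.94581048]])}
```

>>> servo_tool(xyz=[[1,1.5,0],[2,3,0],[3,4.5,0],[4,6,0],[4,6,0],[4,6,0],[4,6,0],[4,6,0],[4,6,0],[4,6,0]], rotation=[[0,0,0],[0,0,0],[0,0,0],[0,0,0],[0,0,0],[0,0,0],[0,0,0],[0,0,0],[0,0,0],[0,0,0]], fingers=1)

```text
t: 6.25
tool_pos: [0.5818, 0.0822, 0.2423]
tool_rot: [[0.005, 0.83, -0.557], [-0.001, -0.557, -0.83], [-1.0, 0.005, -0.002]]
ft_force: [-0.5, 0.0, 0.0]
grip_width: 0.0857
```

Run:
```python
from h import *
import cv2
s=robot.read_state(); print(s["t"],s["tool_pos"],s["ft_force"],s["q"],s["grip_width"])
w=robot.grab_frame("wrist")[:,:,::-1]
cv2.imwrite("pics/w4.png",w)
np.save("w4.npy",{**robot.calibration("wrist")},allow_pickle=True)
```

```text
6.25 [0.58184666 0.08217667 0.24226196] [-0.51272189  0.0135793   0.02659344] [ 8.09865022e+00  1.39384138e+01  7.26357490e+00  8.30524575e+01
 -1.18706488e-01  1.31960816e+02] 0.08568823897609279
```

View pics/w4.png

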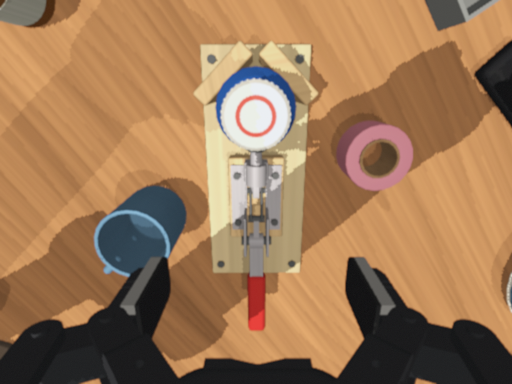

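Run:
```python
from h import *
print(onz("wrist",(256,116),.184)); print(robot.read_state()["tool_pos"])
```

```text
[0.61874097 0.13915735 0.184     ]
[0.58194772 0.08231263 0.24231553]
```

>>> servo_tool(xyz=[[1.5,2.3,0],[3,4.6,0],[3.7,5.6,0],[3.7,5.6,-1.5],[3.7,5.6,-4],[3.7,5.6,-6.5],[3.7,5.6,-8.5],[3.7,5.6,-9.5],[3.7,5.6,-9.5],[3.7,5.6,-9.5]], rotation=[[0,0,0],[0,0,0],[0,0,0],[0,0,0],[0,0,0],[0,0,0],[0,0,0],[0,0,0],[0,0,0],[0,0,0]])

```text
t: 7.13
tool_pos: [0.6189, 0.1382, 0.1477]
tool_rot: [[0.005, 0.83, -0.557], [-0.001, -0.557, -0.83], [-1.0, 0.005, -0.002]]
ft_force: [0.5, -0.5, 1.1]
grip_width: 0.0854
```

Run:
```python
from h import *
import cv2
s=robot.read_state(); print(s["t"],s["tool_pos"],s["ft_force"],s["q"],s["grip_width"])
a=robot.grab_frame("scene")[:,:,::-1]; b=robot.grab_frame("side")[:,:,::-1]
o=np.hstack([cv2.resize(a[145:245,245:325],(400,500),interpolation=2),cv2.resize(b[150:250,195:275],(400,500),interpolation=2)])
cv2.imwrite("pics/p5.png",o)
```

```text
7.1333 [0.61888586 0.138167   0.14767426] [ 0.49909949 -0.5451822   1.09846909] [ 12.65002042  19.4541462    2.77436921  73.06333147  -0.13957955
 136.51149415] 0.08538289079581077
```

View pics/p5.png

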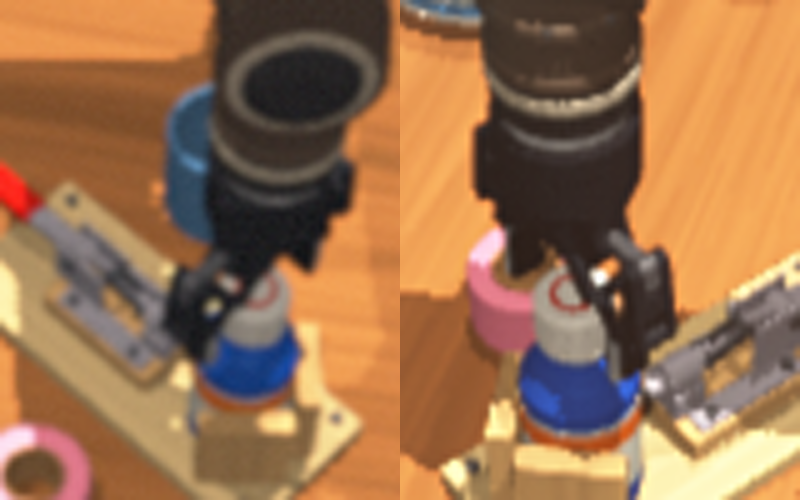

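>>> servo_tool(xyz=[[0,0,0],[0,0,0],[0,0,0],[0,0,0],[0,0,0],[0,0,0],[0,0,0],[0,0,0],[0,0,0],[0,0,0]], rotation=[[0,0,0],[0,0,0],[0,0,0],[0,0,0],[0,0,0],[0,0,0],[0,0,0],[0,0,0],[0,0,0],[0,0,0]], fingers=-1, squeeze=70)

```text
t: 8.07
tool_pos: [0.62, 0.1386, 0.1503]
tool_rot: [[0.009, 0.83, -0.557], [-0.0, -0.557, -0.83], [-1.0, 0.008, -0.005]]
ft_force: [-1.8, -0.3, 5.2]
grip_width: 0.0437
```

>>> servo_tool(xyz=[[0,0,-0.1],[0,0,-0.2],[0,0,-0.3],[0,0,-0.4],[0,0,-0.5],[0,0,-0.6],[0,0,-0.6],[0,0,-0.6],[0,0,-0.6],[0,0,-0.6]], rotation=[[0,0,0],[0,0,0],[0,0,0],[0,0,0],[0,0,0],[0,0,0],[0,0,0],[0,0,0],[0,0,0],[0,0,0]])

```text
t: 8.9
tool_pos: [0.6201, 0.1387, 0.1464]
tool_rot: [[0.011, 0.83, -0.557], [0.0, -0.557, -0.83], [-1.0, 0.009, -0.006]]
ft_force: [-4.4, -1.7, 11.0]
grip_width: 0.0432
```

>>> servo_tool(xyz=[[0,0,-0.2],[0,0,-0.3],[0,0,-0.4],[0,0,-0.5],[0,0,-0.6],[0,0,-0.6],[0,0,-0.6],[0,0,-0.6],[0,0,-0.6],[0,0,-0.6]], rotation=[[0,0,0],[0,0,0],[0,0,0],[0,0,0],[0,0,0],[0,0,0],[0,0,0],[0,0,0],[0,0,0],[0,0,0]])

```text
t: 9.73
tool_pos: [0.6203, 0.1387, 0.1446]
tool_rot: [[0.015, 0.83, -0.557], [0.001, -0.557, -0.831], [-1.0, 0.012, -0.009]]
ft_force: [-8.4, -1.4, 21.0]
grip_width: 0.0433
```

>>> servo_tool(xyz=[[-0.1,0,-0.4],[-0.1,0,-0.4],[-0.1,0,-0.4],[-0.1,0,-0.4],[-0.1,0,-0.4],[-0.1,0,-0.4],[-0.1,0,-0.4],[-0.1,0,-0.4],[-0.1,0,-0.4],[-0.1,0,-0.4]], rotation=[[0,0,0.05],[0,0,0.15],[0,0,0.26],[0,0,0.37],[0,0,0.48],[0,0,0.59],[0,0,0.7],[0,0,0.81],[0,0,0.91],[0,0,1.0]])

```text
t: 10.57
tool_pos: [0.6199, 0.1397, 0.1447]
tool_rot: [[0.012, 0.915, 0.403], [0.016, 0.403, -0.915], [-1.0, 0.017, -0.01]]
ft_force: [-5.4, 1.7, 18.2]
grip_width: 0.0434
```

Run:
```python
from h import *
import cv2
s=robot.read_state(); print({k:np.round(v,3).tolist() for k,v in s.items()}); R=np.array(s["tool_rot"]); print(np.degrees(np.arctan2(R[1,1],R[0,1])))
a=robot.grab_frame("scene")[:,:,::-1]; b=robot.grab_frame("side")[:,:,::-1]
o=np.hstack([cv2.resize(a[145:245,245:325],(400,500),interpolation=2),cv2.resize(b[150:250,195:275],(400,500),interpolation=2)])
cv2.imwrite("pics/p6.png",o)
```

```text
{'t': 10.567, 'q': [12.348, 19.141, 1.955, 71.964, 0.757, 78.602], 'qvel': [-0.43, 0.572, 0.883, 0.816, 0.382, -60.781], 'effort': [-1.571, -44.955, 29.199, -2.532, -0.686, 0.925], 'tool_pos': [0.62, 0.14, 0.145], 'tool_rot': [[0.012, 0.915, 0.403], [0.016, 0.403, -0.915], [-1.0, 0.017, -0.01]], 'ft_force': [-5.4, 1.706, 18.244], 'wrist_torque': [0.202, 1.273, -0.103], 'grip_width': 0.043}
23.74706555424685
```

View pics/p6.png

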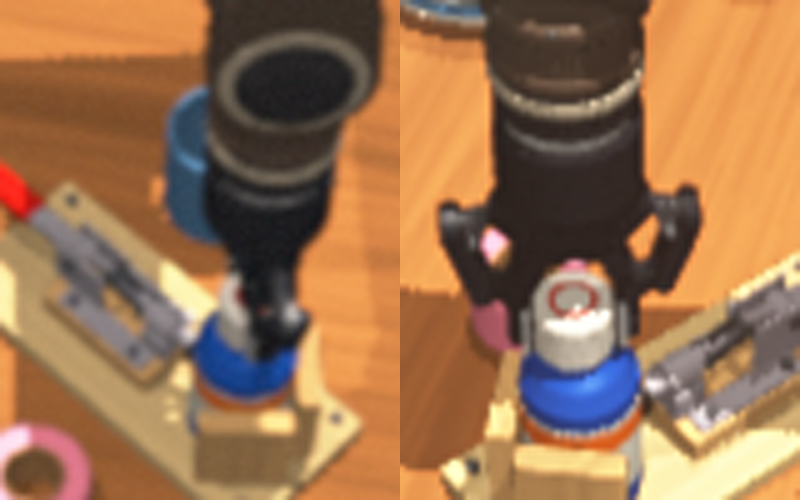

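>>> servo_tool(xyz=[[0,0,-0.2],[0,0,-0.2],[0,0,0],[0,0,0.2],[0,0,0.4],[0,0,0.6],[0,0,0.8],[0,0,1.0],[0,0,1.0],[0,0,1.0]], rotation=[[0,0,0],[0,0,0],[0,0,0],[0,0,0],[0,0,0],[0,0,0],[0,0,0],[0,0,0],[0,0,0],[0,0,0]])

```text
t: 11.5
tool_pos: [0.6201, 0.1394, 0.1543]
tool_rot: [[0.012, 0.916, 0.4], [0.015, 0.4, -0.916], [-1.0, 0.017, -0.009]]
ft_force: [-0.8, -0.8, 2.3]
grip_width: 0.0431
```

Run:
```python
from h import *
import cv2
s=robot.read_state(); print({k:np.round(v,3).tolist() for k,v in s.items()}); R=np.array(s["tool_rot"]); print(np.degrees(np.arctan2(R[1,1],R[0,1])))
a=robot.grab_frame("scene")[:,:,::-1]; b=robot.grab_frame("side")[:,:,::-1]
o=np.hstack([cv2.resize(a[145:245,245:325],(400,500),interpolation=2),cv2.resize(b[150:250,195:275],(400,500),interpolation=2)])
cv2.imwrite("pics/p7.png",o)
```

```text
{'t': 11.5, 'q': [12.336, 19.038, 3.03, 73.156, 0.717, 78.736], 'qvel': [-0.062, 0.158, -0.07, -0.145, 0.017, -0.034], 'effort': [0.167, -56.453, 35.318, -0.388, 0.113, -0.0], 'tool_pos': [0.62, 0.139, 0.154], 'tool_rot': [[0.012, 0.916, 0.4], [0.015, 0.4, -0.916], [-1.0, 0.017, -0.009]], 'ft_force': [-0.757, -0.778, 2.277], 'wrist_torque': [-0.058, 0.172, -0.049], 'grip_width': 0.043}
23.60066831556593
```

View pics/p7.png

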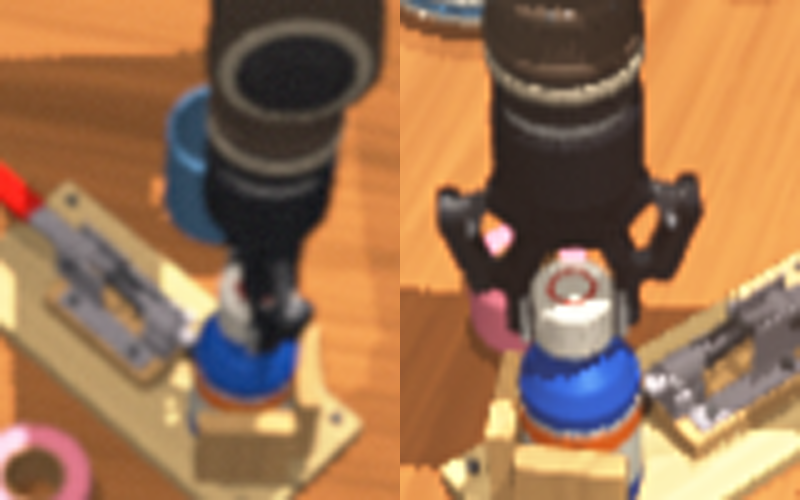

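>>> servo_tool(xyz=[[0,0,0.3],[0,0,0.6],[0,0,0.9],[0,0,1.2],[0,0,1.5],[0,0,1.8],[0,0,2.1],[0,0,2.4],[0,0,2.7],[0,0,3.0]], rotation=[[0,0,0],[0,0,0],[0,0,0],[0,0,0],[0,0,0],[0,0,0],[0,0,0],[0,0,0],[0,0,0],[0,0,0]])

```text
t: 12.43
tool_pos: [0.6201, 0.1394, 0.1847]
tool_rot: [[0.012, 0.916, 0.4], [0.015, 0.4, -0.916], [-1.0, 0.017, -0.009]]
ft_force: [0.1, 0.6, 0.1]
grip_width: 0.0437
```

Run:
```python
from h import *
import cv2
s=robot.read_state(); print({k:np.round(v,3).tolist() for k,v in s.items()})
a=robot.grab_frame("scene")[:,:,::-1]; b=robot.grab_frame("side")[:,:,::-1]
o=np.hstack([cv2.resize(a[145:245,245:325],(400,500),interpolation=2),cv2.resize(b[150:250,195:275],(400,500),interpolation=2)])
cv2.imwrite("pics/p8.png",o)
```

```text
{'t': 12.433, 'q': [12.336, 18.792, 6.494, 76.857, 0.72, 78.737], 'qvel': [-0.091, -0.235, 4.297, 4.437, 0.054, -0.009], 'effort': [0.003, -56.847, 35.35, -0.306, 0.041, -0.0], 'tool_pos': [0.62, 0.139, 0.185], 'tool_rot': [[0.012, 0.916, 0.4], [0.015, 0.4, -0.916], [-1.0, 0.017, -0.009]], 'ft_force': [0.071, 0.638, 0.096], 'wrist_torque': [-0.055, -0.012, -0.016], 'grip_width': 0.044}
```

View pics/p8.png

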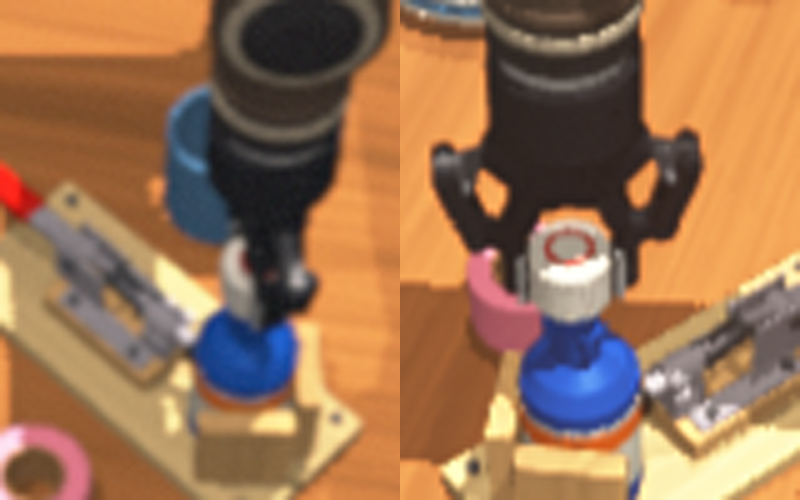

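>>> servo_tool(xyz=[[0,0,0.6],[0,0,1.3],[0,0,2.0],[0,0,2.7],[0,0,3.4],[0,0,4.1],[0,0,4.6],[0,0,4.8],[0,0,4.8],[0,0,4.8]], rotation=[[0,0,0],[0,0,0],[0,0,0],[0,0,0],[0,0,0],[0,0,0],[0,0,0],[0,0,0],[0,0,0],[0,0,0]])

```text
t: 13.37
tool_pos: [0.6204, 0.1395, 0.2329]
tool_rot: [[0.012, 0.916, 0.4], [0.016, 0.4, -0.916], [-1.0, 0.018, -0.009]]
ft_force: [-0.3, 0.1, -0.2]
grip_width: 0.0432
```

Run:
```python
from h import *
import cv2
s=robot.read_state(); print({k:np.round(v,3).tolist() for k,v in s.items()})
a=robot.grab_frame("scene")[:,:,::-1]; b=robot.grab_frame("side")[:,:,::-1]; w=robot.grab_frame("wrist")[:,:,::-1]
o=np.hstack([cv2.resize(a[125:245,235:331],(400,500),interpolation=2),cv2.resize(b[130:250,195:291],(400,500),interpolation=2)])
cv2.imwrite("pics/p9.png",o); cv2.imwrite("pics/w9.png",w)
```

```text
{'t': 13.367, 'q': [12.335, 18.857, 12.61, 82.872, 0.719, 78.735], 'qvel': [-0.002, 0.145, -0.758, -0.182, 0.041, -0.026], 'effort': [-0.001, -57.428, 35.987, -0.107, 0.042, 0.0], 'tool_pos': [0.62, 0.139, 0.233], 'tool_rot': [[0.012, 0.916, 0.4], [0.016, 0.4, -0.916], [-1.0, 0.018, -0.009]], 'ft_force': [-0.302, 0.073, -0.22], 'wrist_torque': [-0.029, 0.032, 0.001], 'grip_width': 0.043}
```

View pics/p9.png

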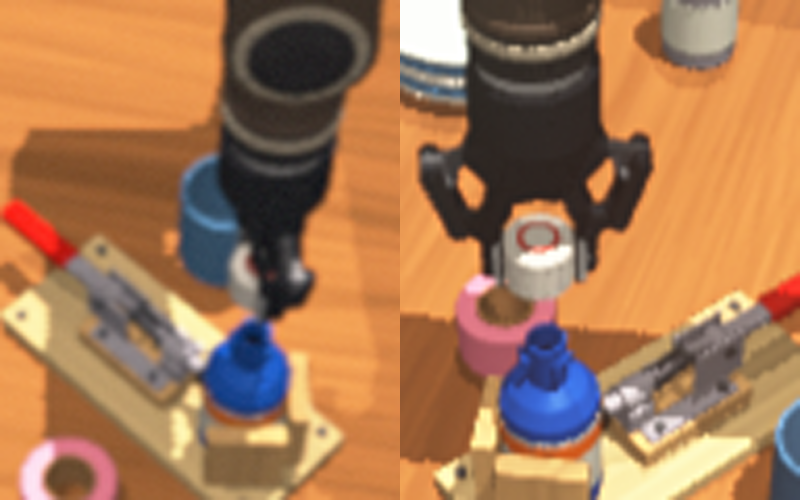

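View pics/w9.png

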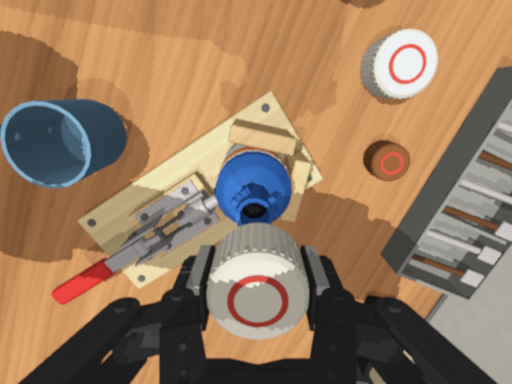

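Run:
```python
from h import *
import cv2
b=robot.grab_frame("side")[:,:,::-1]; w=cv2.imread("pics/w9.png")
cv2.imwrite("pics/d10.png",b); cv2.imwrite("pics/z10.png",np.hstack([cv2.resize(b[170:210,210:250],(400,400),interpolation=2),cv2.resize(w[215:345,195:325],(400,400),interpolation=2)]))
hsv=cv2.cvtColor(w,cv2.COLOR_BGR2HSV); m=((hsv[...,0]<8)|(hsv[...,0]>172))&(hsv[...,1]>120); m=m.astype(np.uint8); m[:240]=0; m[:,:200]=0; m[:,320:]=0
cs,_=cv2.findContours(m,cv2.RETR_CCOMP,cv2.CHAIN_APPROX_NONE)
for c in cs:
    if len(c)>40: print(len(c),cv2.fitEllipse(c))
k=robot.calibration("wrist"); np.save("w9.npy",k,allow_pickle=True)
o=np.array(k["origin"]);A=np.array(k["attitude"]);print(o)
R=0.0  
from scipy.spatial.transform import Rotation as Ro
# project ring for model at tool axis, tilts
def ell(tx,ty,r,c):
    n=Ro.from_rotvec([tx,ty,0]); t=np.linspace(0,2*np.pi,60,endpoint=False)
    P=c+n.apply(np.c_[r*np.cos(t),r*np.sin(t),0*t]); 
    q=(np.array(k["camera_matrix"])@(A.T@(P-o).T)); return (q[:2]/q[2]).T.astype(np.float32)
big=max([c for c in cs if len(c)>40],key=len)
cs2=[c for c in cs if len(c)>40]
for c in cs2:
    (ex,ey),(d1,d2),an=cv2.fitEllipse(c)
    t=np.linspace(0,2*np.pi,60,endpoint=False)
    def sig(E):
        (x,y),(a,b_),g=E; g=np.radians(g); M=np.array([[np.cos(g),-np.sin(g)],[np.sin(g),np.cos(g)]]); S=M@np.diag([a*a/4,b_*b_/4])@M.T
        return np.array([x,y,S[0,0]/20,S[0,1]/20,S[1,1]/20])
    T=sig(((ex,ey),(d1,d2),an))
    f=lambda p: sig(cv2.fitEllipse(ell(p[0],p[1],p[2]/100,np.array([p[3],p[4],.267]))))-T
    r=least_squares(f,[0,0,1.2,.62,.139],diff_step=1e-3); print("tilt deg",np.degrees(r.x[:2]),r.x[2:],r.cost)
```

```text
158 ((257.4886779785156, 300.8457336425781), (49.98455047607422, 59.90039825439453), 89.48775482177734)
130 ((257.3971252441406, 301.7057800292969), (42.58286666870117, 49.749961853027344), 90.01590728759766)
[0.58384434 0.21477856 0.37537083]
tilt deg [ 0.         -0.43189385] [1.24641423 0.61913339 0.13924152] 0.09859649119322617
tilt deg [ 0.         -1.96226571] [1.04244877 0.61919716 0.13895728] 0.10594269386056648
```

View pics/z10.png

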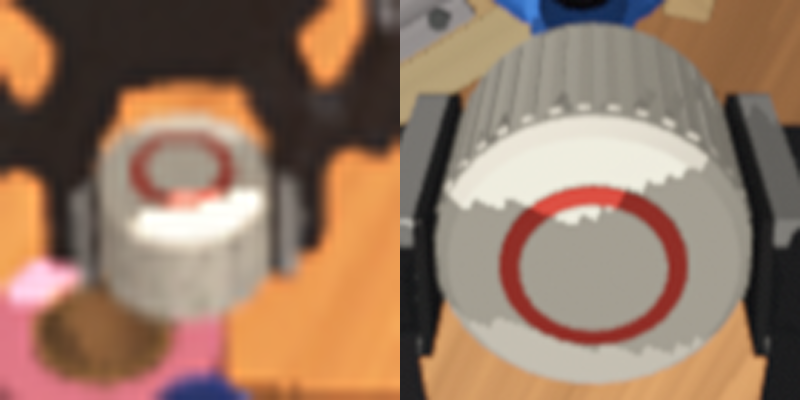

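Run:
```python
from h import *
import cv2
from scipy.spatial.transform import Rotation as Ro
k=np.load("w9.npy",allow_pickle=True).item();o=np.array(k["origin"]);A=np.array(k["attitude"]);K=np.array(k["camera_matrix"])
def ell(tx,ty,r,c):
    n=Ro.from_rotvec([tx,ty,0]); t=np.linspace(0,2*np.pi,60,endpoint=False)
    P=c+n.apply(np.c_[r*np.cos(t),r*np.sin(t),0*t]); q=K@(A.T@(P-o).T); return (q[:2]/q[2]).T.astype(np.float32)
def sig(E):
    (x,y),(a,b_),g=E; g=np.radians(g); M=np.array([[np.cos(g),-np.sin(g)],[np.sin(g),np.cos(g)]]); S=M@np.diag([a*a/4,b_*b_/4])@M.T
    return np.array([x,y,S[0,0]/20,S[0,1]/20,S[1,1]/20])
for E in [((257.49,300.85),(49.98,59.9),89.49),((257.4,301.7),(42.6,49.75),90.0)]:
    T=sig(E)
    f=lambda p: sig(cv2.fitEllipse(ell(p[0]-1,p[1]-1,p[2]/100,np.array([p[3],p[4],.267]))))-T
    for i in ([1.05,1.05],[.95,.95]):
        r=least_squares(f,[*i,1.2,.62,.139],diff_step=3e-3); print("tilt deg",np.degrees(r.x[:2]-1),r.x[2:],r.cost)
# mouth in wrist image (256,211)
kk=k; d=A@np.linalg.inv(K)@np.array([256,211,1]); print("mouth",o+d*(.174-o[2])/d[2])
d=A@np.linalg.inv(K)@np.array([257.4,301.2,1]); print("cap",o+d*(.267-o[2])/d[2])
```

```text
tilt deg [ 0.68885903 -0.60969441] [1.24941354 0.61912951 0.1392394 ] 8.045436033430388e-11
tilt deg [ 0.68887241 -0.60969432] [1.24941353 0.61912951 0.1392394 ] 8.383353862640993e-11
tilt deg [-1.08493235 -1.63703767] [1.03864198 0.6192031  0.138966  ] 1.0576660219397678e-10
tilt deg [-1.08492166 -1.63706671] [1.03864204 0.6192031  0.138966  ] 1.369526844511428e-10
mouth [0.61821154 0.14313745 0.174     ]
cap [0.61900418 0.13942115 0.267     ]
```

Run:
```python
from rig import robot
s=robot.read_state(); print(s["t"],s["tool_pos"],s["ft_force"],s["grip_width"]); print(robot.job_done())
```

```text
13.5667 [0.62017645 0.13944727 0.23251796] [ 0.07712374 -0.26091598 -0.52930562] 0.04352727848128249
the job is handed in; nothing more can be done
None
```

I clamped the bottle, took the safety cap off, and handed the job in at 13.6 s, with the gripper holding the cap above the open mouth.

- **Clamp:** I pressed the red lever down until it met its stop. It stayed level after I let go, in every later picture.
- **Cap:** I gripped it at 70 N, pushed it 5.7 mm down (about 20 N), turned it 57° anticlockwise and lifted it straight off. During the lift no force held it back.
- **Final pose:** the cap's lower rim is about 6 cm above the mouth by the tool height. The cap's centre is within about 1 mm of where it sat on the bottle.
- **Surroundings:** in the last pictures the bottle stands in the locked clamp. The mug and ticket roll look unmoved. I did not check the other items one by one.

**Checks that disagreed:**
- **Cap tilt:** two fits of the red ring on top gave about 0.9° and 2°. They differ in direction, so I take the cap as level to within about 2°.
- **Mouth position:** one rough reading in the wrist picture put the mouth centre about 4 mm from the cap axis. The cap partly hid the mouth there, so I trusted the earlier measurements, which agree with the jig dimensions.

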